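# Lock the label roll's spindle with its spring clip

## Robot

A 6-joint arm with a two-finger parallel gripper is mounted at the origin on the work surface. World frame = base frame: x ahead of the robot, y to its left, z up, the work surface at z = 0. Lengths are in m, angles in degrees, forces in N, time in s.
With the tool pointing down it reaches from about 0.25 to 0.8 m from the base axis. Payload 3.9 kg.
Tool frame: the origin (TCP) lies between the finger pads; the fingertips stand 19 mm ahead of it and the grasp point (between the pads) is the TCP; z points along the fingers, y is the line along which they close (so a half turn about z gives the same grasp; the last joint's range is limited). The gripper opens to 85 mm and grips with 20 to 120 N. Pads are 22 mm wide; open, the fingers measure 114 mm over their backs; the gripper's body (76 mm by 85 mm) begins 54 mm behind the grasp point. The pads swing forward as they close: fully open they stand 13 mm farther back than shut.
Start: joints at [67.838, 14.897, -7.913, 67.191, 0, 90], TCP at [0.198, 0.486, 0.25] pointing down, gripper open.
Joint ranges: [-159.42, 159.42], [-47.68, 98.78], [-73.54, 78.23], [-108.79, 121.32], [-90, 84.71], [-180, 180]. Speed limits (degrees/s): [147.25, 147.25, 180, 180, 180, 180].

## Interface

Orientations are given as [roll, pitch, yaw] about the fixed x, y, z axes, in that order (R = Rz(yaw) Ry(pitch) Rx(roll)).
In Python, from station import manip gives the robot as it stands.
- The arm moves only by the shell command python3 -m crank 'ROWS' [FORCE]. ROWS is JSON, one flat list of numbers, 5 for each row, row after row: the shift along the tool's x, y, z normalised to -1 to 1, where 1 is 500 mm, then the turn about the tool's z normalised to -1 to 1, where 1 is 30 degrees, then the gripper command: -1 is shut, 1 is fully open, values between are in proportion. In form: [tx, ty, tz, roll, gripper, tx, ty, tz, roll, gripper, ...]. A call has 1 to 12 rows; each row is the pose to reach, as a shift and turn from the pose commanded when the call began, along the tool's axes at that moment; what a row does not reach only later rows make up. A row lasts 1/8 s, in which the tool goes at most 62.5 mm and 10.7 degrees, less where a joint would pass 70% of its speed; a pose out of reach is approached as far as the arm can. A call with a number of a shift or a turn outside -1 to 1 is refused whole. A call with a gripper value outside its range is refused whole. The fingers move at their own pace and stop on an object; FORCE is the grip in N (left out, the last holds). Time passes only in rows, so rows that repeat a pose let the fingers close. It gives the time, the measured TCP pose, the force, the opening and the grip force at its end, in the units of the state.
- manip.get_state(): the state, without advancing time (a new reading comes with each control period).
- manip.camera(name): name is "scene" or "side" or "wrist"; returns (picture, depth): 480x640x3 uint8, red, green, blue; 480x640 float32, m along the optical axis (not along the pixel's ray), 0 where there is no reading.
- manip.get_calibration(name): a dict with "camera_matrix" (3x3 intrinsics, pixels), "eye" and "rotation" of the camera in the world. Camera axes: x right, y up, looking along -z (the intrinsics and any distortion apply to the point x, -y, -z); pixel columns grow to the right and rows downward; lengths in m; the calibration is good to about 2 mm. A picture is of the moment at which its call begins: read the wrist's pose just before it. get_calibration takes no time and is no camera call; for the wrist camera it gives the pose at the moment of the call.
- manip.finish_job(): hands the job in; it is judged then, once.
Trained networks look in the newest picture that a camera, given by its name, has taken for a name from the list of things; names that differ only in an ending like _2 or _b are one class to them, and where a whole thing is asked for, a point or a joint stands for the part that bears it (a point fixed in the world has none). Each returns a list of dicts, best first, with "conf" (0 to 1); they miss things now and then, are a little off and sometimes report something else, mostly with a low value. They report only what shows in the picture. A call takes as long as a camera call. They do not tell look-alikes from the thing itself.
- manip.boxes_of(camera, name): "extent" ([left, top, right, bottom] in pixels, round what is visible of it).
- manip.landmark_of(camera, name): "position" ([row, column] in pixels: a listed point, or the origin of a listed thing).
The state is a dict: "time": time; "q": joint angles; "qvel": joint speeds; "joint_efforts": joint torques, N m; "tool_pos": TCP position; "tool_rot": TCP orientation; "wrist_force": force on the tool from outside, world axes, zero at the start; "ft_torque": the same for the moment, N m; "opening": finger opening in m; "grip_force": force on a finger pad.
Only numpy, scipy, OpenCV 4.12 (cv2) and the standard library are available. Lean on these libraries where they do the work, as an engineer would, in place of code of your own. Each camera call takes 0.05 s, during which the arm holds its last target. There are 200 camera calls.

## Task

Lock the new label roll in its stand: push the spindle in by its black head until it is fully home, then take the spring clip out of its block and press its straight leg down through the cross hole in the spindle's bare end, bow beside the spindle, until the bow springs over and the clip sits fully down, and let go. Do it gently, feeling for the hole: never press on the stand or spindle, with the clip or the gripper, with more than about 30 N, and leave the other things on the desk where they are.

Things in the scene. Friction and masses are not known exactly. Their poses are not given: they have to be found in the camera images.
- unwinder: Fixed grey steel stand for a label roll. Origin: centre of its underside; z up, y along the spindle (black head at +y, bare drilled end at -y). Foot 150 x 100 x 8 mm; two cheeks 44 mm wide, outer faces at y = +-34 mm, tops 89 mm above the desk; between them a white roll 104 mm across, top 127 mm above the desk. Spindle axis level, 75 mm above the desk. The roll cannot move.
- spindle (a joint): How far the steel spindle, 16 mm in diameter, is pushed in towards -y of the stand, m: 0 pulled out, 0.040 fully home (a hard stop, head against the cheek). Starts between 0 and 0.012. Slides against about 4 N of friction, stays where it is left, does not turn.
- spindle_head (a point): Centre of the outer (+y) end face of the spindle's black round head, 32 mm across, 14 mm thick; axes those of the stand (push along -y). Home, it is 48 mm from the stand's middle. Spindles differ in length: the cross hole's centre lies 108 to 128 mm from this face along -y, always 12 mm short of the bare end. The hole, 5.6 mm wide each way and sharp-edged, runs straight down through it.
- clip: R-clip of steel wire with grey plastic grip, 0.05 kg, upright in its block. Origin: on the straight leg's axis at the underside of the grip's flange; z up along the leg, x from leg to bow. Flange 24 (x) x 16 (y) x 5 mm, then the grip 16 (x) x 12 (y) mm, up to 37 mm. Below: steel collar 8 mm across, 8 mm long, then the leg. Bow at x = 4 to 14 mm, down to 38 mm below, its waist at 25 mm below.
- clip_grip (a point): Middle of the clip's grip, 24 mm above the clip's origin, axes those of the clip.
- leg_tip (a point): Round end of the clip's straight leg (4 mm in diameter), 44 mm below the clip's origin, axes those of the clip. Fully on, the collar rests on the spindle (top line 83 mm above the desk), the leg tip is 36 mm below that line, and the bow curls under the spindle, on either side of it.
- clip_bow (a joint): How far the bow is spread, rad: 0 at rest (also once sprung over), about 0.1 as its waist passes the spindle's widest part; spring 2.5 N m/rad. Pushing it over takes about 5 to 12 N, met when the leg tip is roughly 18 to 25 mm below the spindle's top line.
- clip_block: Fixed white block 64 (x) x 44 (y) x 50 mm tall with a pocket in its top, 21 x 10 mm and 47 mm deep, in which the clip stands with 1 to 2 mm of play, its flange on the block's top and its x along the block's x. Origin: centre of its underside.
- stamp: Bystander: wooden-handled rubber stamp, 30 mm across, 58 mm tall, standing; origin under its middle
- spare_roll: Bystander: spare roll of labels lying flat, 90 mm outside, 40 mm bore, 52 mm tall; origin under its middle
- sanitiser: Bystander: white pump bottle, 68 mm across, 173 mm tall to the top of its pump; origin under its middle
- stapler: Bystander: black stapler, 130 x 34 x 42 mm, lying; origin under its middle
- pen: Bystander: black pen, 9 mm thick, 139 mm long, lying; origin under its middle
- tape: Bystander: clear ring of tape lying flat, 68 mm across, 22 mm tall; origin under its middle
- label_carton: Bystander: small cardboard carton 90 x 60 x 45 mm; origin under its middle
There are look-alikes about, which are no part of the job. Of the things that look like the clip, the smaller one is meant. What is shaped like the unwinder but purple is not meant.

How it is judged (in metres and radians):
On the way, in this order (a step that is already met when the one before it is completed fails the run):
1. the spindle is pushed home (within 2.5 mm) while the clip is still in its block (value of joint spindle above 0.0375 m and distance of clip from where it was at the start of the episode below 0.015 m), for 0.2 s.
2. the clip's leg has been passed down through the cross hole, the bow has sprung over and the clip sits fully down on the spindle (value of joint spindle above 0.0375 m and z of leg_tip in the frame of spindle_head between -0.034 and -0.0255 m and x of leg_tip in the frame of spindle_head between -0.01 and 0.01 m and y of leg_tip in the frame of spindle_head between -0.135 and -0.101 m and angle between the z axis of clip and the z axis of unwinder, either way round below 0.3 rad and angle between the x axis of clip and the x axis of unwinder, either way round below 0.4 rad and value of joint clip_bow below 0.06 rad), for 0.2 s.
At the end, for the whole second after the job is handed in: Spindle home (over 37.5 mm); clip leg through the cross hole, tip 25.5 to 34 mm below the spindle axis and within 10 mm of it sideways, leg within 0.3 rad of upright, clip plane within 0.4 rad of square to the spindle; bow back at rest (under 0.06 rad); clip at rest and released (all of step 2 and linear speed of clip below 0.02 m/s and contact force between the fingers and clip below 0.1 N); the robot touches nothing.
It fails at once if the clip was pressed on the stand or spindle with more than 30 N (contact force between clip and unwinder above 30 N).
It fails at once if the robot pressed on the stand or spindle with more than 30 N (contact force between the arm and unwinder above 30 N).
It fails at once if the clip's bow was bent open (beyond 0.3 rad) (value of joint clip_bow above 0.3 rad).
It fails at once if a bystander was moved more than 20 mm (distance of any of stamp, spare_roll, sanitiser, stapler, pen, tape, label_carton from where it was at the start of the episode above 0.02 m).
It also fails if it takes over 70 s, if anything falls off the work surface, if the arm or the gripper's body presses on something with over 40 N, if the wrist force passes 120 N, or if a joint passes its speed limit or range.

## Working session

There is one attempt and no reset: what is moved stays moved. The work goes in short steps, Python scripts to look and compute and a shell command to move; the robot and the scene stay as the last step left them, time stands still between calls to the robot, and variables do not carry over. Pictures are saved under pics/ and viewed, at most 10 in all, crops included, and the job is handed in when it is done.

```bash
ls; mkdir -p pics
cat > h.py <<'E'
import numpy as np, cv2
from station import manip
from scipy.spatial.transform import Rotation as R
def ray(cal,u,v):
    K=np.array(cal["camera_matrix"]);d=np.array([(u-K[0,2])/K[0,0],-(v-K[1,2])/K[1,1],-1.])
    return np.array(cal["eye"]),np.array(cal["rotation"])@d   # point = eye+depth*dir
def pt(cal,u,v,z=None,depth=None):
    e,d=ray(cal,u,v)
    return e+d*((z-e[2])/d[2] if depth is None else depth)
def proj(cal,P):
    K=np.array(cal["camera_matrix"]);c=np.array(cal["rotation"]).T@(np.array(P)-np.array(cal["eye"]))
    return K[0,2]+K[0,0]*c[0]/-c[2],K[1,2]+K[1,1]*c[1]/c[2]
def cloud(cal,D):
    v,u=np.mgrid[:480,:640];K=np.array(cal["camera_matrix"])
    d=np.stack([(u-K[0,2])/K[0,0],-(v-K[1,2])/K[1,1],-np.ones(u.shape)],-1)@np.array(cal["rotation"]).T
    P=np.array(cal["eye"])+d*D[...,None];P[D<=0]=np.nan
    return P
E
python3 - <<'E'
from h import *
print(manip.get_state())
ims=[]
for c in ["scene","side"]:
    im,D=manip.camera(c);cal=manip.get_calibration(c);np.savez(f"{c}.npz",im=im,D=D)
    print(c,cal)
    cv2.imwrite(f"pics/{c}.png",im[...,::-1])
    for n in ["unwinder","spindle_head","clip","clip_grip","clip_block"]:
        b=manip.boxes_of(c,n);l=manip.landmark_of(c,n)
        print(n,[(np.round(x["extent"]).tolist(),round(x["conf"],2)) for x in b[:4]],[(np.round(x["position"]).tolist(),round(x["conf"],2)) for x in l[:4]])
E
```

```text
pics
{'time': 0.0, 'q': array([ 6.78400718e+01,  1.49365526e+01, -7.98359196e+00,  6.71899844e+01,
        1.36596058e-03,  8.99968141e+01]), 'qvel': array([ 8.90189136e-05,  7.72677540e-02,  1.15874692e-02, -6.16314428e-02,
       -6.87884204e-02,  4.55936757e-02]), 'joint_efforts': array([ 4.24868849e-04, -4.05680823e+01,  2.53921849e+01,  1.87223882e-02,
       -8.03307535e-05, -1.53885779e-06]), 'tool_pos': array([0.1977851 , 0.48564723, 0.24947167]), 'tool_rot': array([-1.79889871e+02, -1.37208180e-03,  1.57843255e+02]), 'wrist_force': array([ 0.07228869, -0.54732795,  0.65375032]), 'ft_torque': array([0.04740136, 0.01005588, 0.02796855]), 'grip_force': 0.0, 'opening': 0.08523388927845064}
scene {'camera_matrix': array([[467.13614549,   0.        , 318.27956562],
       [  0.        , 467.13614549, 239.68189097],
       [  0.        ,   0.        ,   1.        ]]), 'eye': array([ 1.3630236 , -0.05331466,  0.56619666]), 'rotation': array([59.10012886,  0.50196294, 84.78508502])}
unwinder [([344.0, 168.0, 403.0, 233.0], 0.86), ([302.0, 221.0, 380.0, 306.0], 0.67)] [([281.0, 339.0]
[... 856 characters left out ...]
.0, 354.0, 264.0], 0.77), ([176.0, 210.0, 244.0, 285.0], 0.77), ([297.0, 207.0, 339.0, 228.0], 0.22)] [([261.0, 212.0], 0.88), ([245.0, 322.0], 0.82), ([291.0, 272.0], 0.34)]
spindle_head [([173.0, 219.0, 224.0, 239.0], 0.6)] [([227.0, 177.0], 0.67), ([209.0, 297.0], 0.65)]
clip [([382.0, 318.0, 440.0, 340.0], 0.83), ([394.0, 257.0, 406.0, 275.0], 0.6)] [([270.0, 404.0], 0.66), ([330.0, 407.0], 0.6)]
clip_grip [([387.0, 322.0, 433.0, 341.0], 0.82), ([397.0, 257.0, 411.0, 272.0], 0.72), ([256.0, 280.0, 292.0, 307.0], 0.22)] [([264.0, 401.0], 0.71), ([340.0, 390.0], 0.68), ([243.0, 322.0], 0.54), ([232.0, 392.0], 0.37)]
clip_block [([381.0, 263.0, 419.0, 297.0], 0.81)] [([287.0, 399.0], 0.91)]
```

```bash
sed -i 's/np.array(cal\["rotation"\])/RM(cal)/g' h.py
cat >> h.py <<'E'
def RM(cal): return R.from_euler('xyz',cal["rotation"],degrees=True).as_matrix()
E
python3 - <<'E'
from h import *
for c,b,n in [("scene",[(339,281),(373,217)],[(163,270),(216,267),(221,297)]),("side",[(212,261),(322,245)],[(404,270),(407,330),(399,287)])]:
    z=np.load(c+".npz");cal=manip.get_calibration(c);P=cloud(cal,z["D"])
    for u,v in b: print(c,"unw z=0",pt(cal,u,v,z=0).round(3),P[v,u].round(3))
    for u,v in n: print(c,"clip ",pt(cal,u,v,z=.0).round(3),pt(cal,u,v,z=.05).round(3),P[v,u].round(3))
E
```

```text
scene unw z=0 [0.59  0.055 0.   ] [0.602 0.053 0.009]
scene unw z=0 [0.322 0.178 0.   ] [0.341 0.174 0.01 ]
scene clip  [ 0.511 -0.314  0.   ] [ 0.586 -0.291  0.05 ] [ 0.54  -0.305  0.019]
scene clip  [ 0.511 -0.202  0.   ] [ 0.587 -0.189  0.05 ] [ 0.616 -0.184  0.069]
scene clip  [ 0.619 -0.182  0.   ] [ 0.684 -0.171  0.05 ] [ 0.64  -0.178  0.017]
side unw z=0 [0.321 0.164 0.   ] [0.313 0.141 0.017]
side unw z=0 [0.577 0.05  0.   ] [0.569 0.04  0.01 ]
side clip  [ 0.667 -0.153  0.   ] [ 0.617 -0.195  0.05 ] [ 0.613 -0.198  0.054]
side clip  [ 0.529 -0.295  0.   ] [ 0.489 -0.327  0.05 ] [ 0.513 -0.307  0.019]
side clip  [ 0.613 -0.19   0.   ] [ 0.567 -0.229  0.05 ] [ 0.593 -0.207  0.022]
```

View pics/scene.png

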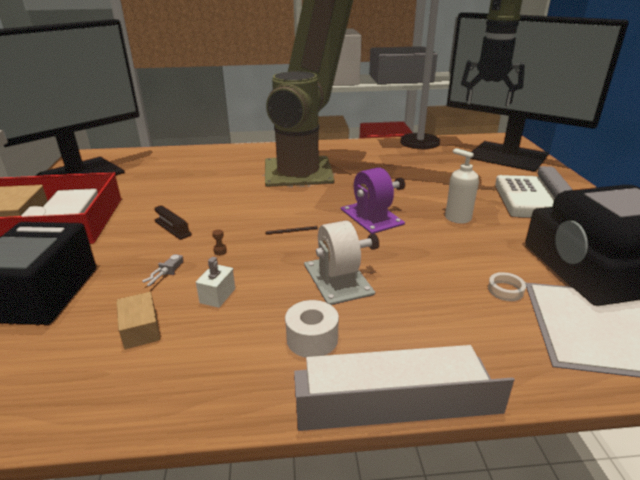

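View pics/side.png

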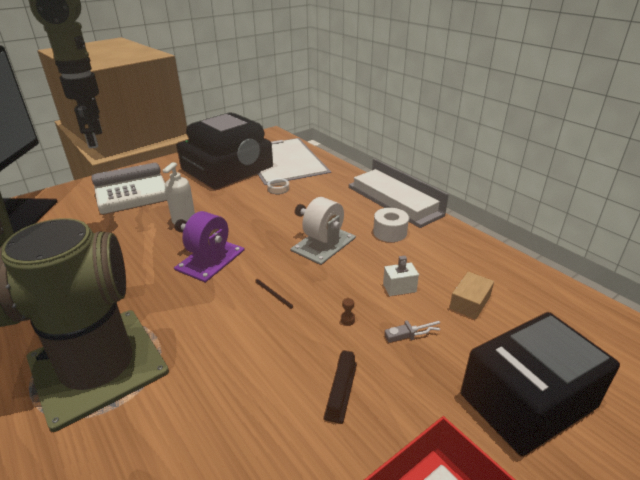

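Grey unwinder is at about (340,265) in the scene view and (322,228) in the side view; the purple one at (373,200) is a look-alike. There are two clips: a larger one lying at (163,270), and a smaller one upright in the white block at (214,268). The upright one fits the description. I'll go above the stand and look with the wrist camera.

```bash
cat >> h.py <<'E'
def go(p,yaw=None):
    "print normalised shift for the tool to reach world p / yaw"
    s=manip.get_state();M=R.from_euler('xyz',s["tool_rot"],degrees=True).as_matrix()
    d=M.T@(np.array(p)-s["tool_pos"]);print("pos",s["tool_pos"].round(4),"rot",s["tool_rot"].round(2),"F",s["wrist_force"].round(2),"norm",(d/.5).round(4))
    if yaw is not None: print("turn deg",round(-((yaw-s["tool_rot"][2]+180)%360-180),2))
E
python3 -m crank '[0,0,-0.2,0,1, 0,0,-0.2,0,1, -0.96,-0.5,-0.2,0,0, -0.96,-0.5,-0.2,0,0, -0.96,-0.5,-0.2,0,0, -0.96,-0.5,-0.2,0,0, -0.96,-0.5,-0.2,0,0, -0.96,-0.5,-0.2,0,0, -0.96,-0.5,-0.2,0,0, -0.96,-0.5,-0.2,0,0, -0.96,-0.5,-0.2,0,0, -0.96,-0.5,-0.2,0,0]'
python3 - <<'E'
from h import *
cal=manip.get_calibration("wrist");im,D=manip.camera("wrist");print(manip.get_state()["tool_pos"],cal)
np.savez("w1.npz",im=im,D=D,e=cal["eye"],r=cal["rotation"],K=cal["camera_matrix"]);cv2.imwrite("pics/w1.png",im[...,::-1])
for n in ["unwinder","spindle_head","clip","clip_grip","clip_block"]:
    print(n,[(np.round(x["position"]).tolist(),round(x["conf"],2)) for x in manip.landmark_of("wrist",n)[:3]])
E
```

```text
time: 2.6
tool_pos: [0.5499, 0.0713, 0.3495]
tool_rot: [-180.0, -0.0, 157.6]
wrist_force: [0.7, -0.0, -0.4]
opening: 0.0429
grip_force: 0.0
[0.54874898 0.07257443 0.34973168] {'camera_matrix': array([[369.09982187,   0.        , 320.62156736],
       [  0.        , 369.09982187, 237.05771343],
       [  0.        ,   0.        ,   1.        ]]), 'eye': array([0.48571635, 0.09788358, 0.47415037]), 'rotation': array([-1.59986497e+01,  3.46658393e-02,  6.75408759e+01])}
unwinder [([215.0, 318.0], 0.74)]
spindle_head [([189.0, 378.0], 0.78), ([174.0, 574.0], 0.41)]
clip [([281.0, 54.0], 0.79), ([316.0, 150.0], 0.62)]
clip_grip [([325.0, 142.0], 0.64), ([254.0, 51.0], 0.61)]
clip_block [([325.0, 141.0], 0.7), ([303.0, 165.0], 0.67)]
```

View pics/w1.png

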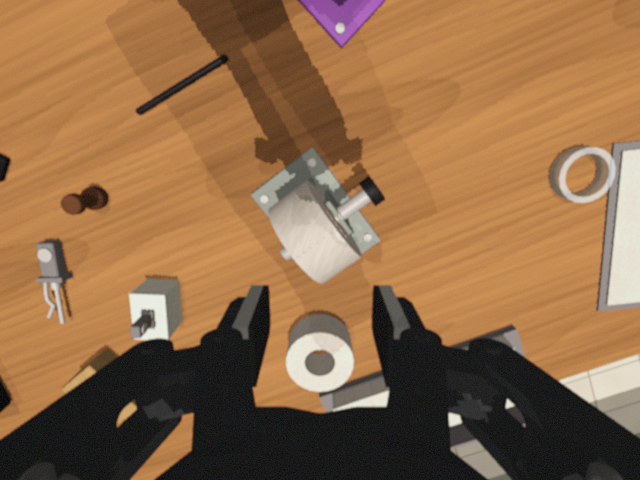

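The picture shows the grey stand at (318,215), its head at (373,190) and bare end at (285,254). The clip in its block is at (145,320), and the larger clip lies at (52,280). Next I'll fit the stand from depth.

Run:
```python
from h import *
z=np.load("w1.npz");cal=dict(camera_matrix=z["K"],eye=z["e"],rotation=z["r"]);P=cloud(cal,z["D"]);im=z["im"].astype(int)
for q in [(314,149),(251,190),(379,240)]: print(q,pt(cal,*q,z=.008).round(4), P[q[1],q[0]].round(3))
v,u=np.mgrid[:480,:640];box=(u>235)&(u<400)&(v>135)&(v<300)
sat=im.max(-1)-im.min(-1)
f=box&(P[...,2]>.004)&(P[...,2]<.013)&(sat<40)
r=cv2.minAreaRect((P[f][:,:2]*1000).astype(np.float32));print("foot",r,f.sum())
roll=box&(P[...,2]>.095)&(P[...,2]<.14);print("roll",P[roll].mean(0),P[roll].max(0))
r=cv2.minAreaRect((P[roll][:,:2]*1000).astype(np.float32));print("roll",r,np.percentile(P[roll][:,2],99))
h=(u>340)&(u<390)&(v>170)&(v<215)&(P[...,2]>.05)&(P[...,2]<.1)
black=h&(im.max(-1)<70);print("head",black.sum(),P[black].min(0),P[black].max(0),P[black].mean(0))
shaft=h&(im.max(-1)>90);print("shaft",P[shaft].mean(0),P[shaft][:,2].max(),cv2.fitLine(P[shaft][:,:2].astype(np.float32),1,0,.01,.01).ravel())
e=(u>275)&(u<292)&(v>243)&(v<262)&(P[...,2]>.06);print("bare",P[e].mean(0),P[e].min(0),P[e].max(0))
# clip block
b=(u>110)&(u<190)&(v>270)&(v<345)&(P[...,2]>.045)&(P[...,2]<.054);print("block",cv2.minAreaRect((P[b][:,:2]*1000).astype(np.float32)))
b=(u>110)&(u<190)&(v>270)&(v<345)&(P[...,2]>.065)&(P[...,2]<.095);print("grip",P[b].mean(0),P[b].max(0),cv2.minAreaRect((P[b][:,:2]*1000).astype(np.float32)))
```

```text
(314, 149) [0.5019 0.0821 0.008 ] [0.502 0.082 0.007]
(251, 190) [ 0.5181 -0.0113  0.008 ] [ 0.518 -0.013  0.003]
(379, 240) [0.6422 0.1161 0.008 ] [0.642 0.116 0.01 ]
foot ((582.8622436523438, 51.32147979736328), (149.5130157470703, 99.34051513671875), 14.212455749511719) 3232
roll [0.57653199 0.0515143  0.11921238] [0.6342724  0.08748987 0.13014756]
roll ((582.2833862304688, 51.58661651611328), (95.99526977539062, 53.37751388549805), 14.673894882202148) 0.12900659537735915
head 300 [0.54809899 0.11573962 0.07588012] [0.57639326 0.13295202 0.09342425] [0.56081396 0.12426225 0.08876141]
shaft [0.56831763 0.10557855 0.08301032] 0.0923846704209722 [ 0.16580789 -0.9861581   0.5678282   0.10648941]
bare [0.58507908 0.01710549 0.10160638] [0.57083782 0.00595923 0.07664611] [0.60014744 0.0299554  0.1288737 ]
block ((612.3494873046875, -191.17788696289062), (45.25766372680664, 64.9288330078125), 65.31391143798828)
grip [ 0.61112492 -0.18834742  0.08125088] [ 0.62185722 -0.18244721  0.08982859] ((612.678466796875, -191.01280212402344), (14.887009620666504, 17.2311954498291), 71.06851196289062)
```

```bash
python3 -c "
from h import *
go((.5557,.158,.2),104.2)"
```

```text
pos [0.5476 0.0746 0.3506] rot [179.99   0.   157.94] F [ 0.01 -0.16  0.58] norm [0.0476 0.1606 0.3013]
turn deg 53.74
```

```bash
python3 -m crank '[0.048,0.16,0.1,0.4,-1, 0.048,0.16,0.2,0.8,-1, 0.048,0.16,0.3,1,-1, 0.048,0.16,0.3,1,-1]'
python3 -m crank '[0,0,0,0.4,-1, 0,0,0,0.79,-1, 0,0,0,0.79,-1, 0,0,0,0.79,-1]'
python3 -c "
from h import *
go((.5557,.158,.088),104.2)"
```

```text
time: 3.4
tool_pos: [0.5504, 0.1567, 0.1951]
tool_rot: [-179.3, -0.3, 128.1]
wrist_force: [-0.7, 0.6, 0.8]
opening: -0.0
grip_force: 0.0
time: 3.9
tool_pos: [0.5581, 0.1573, 0.2039]
tool_rot: [179.7, -0.0, 104.3]
wrist_force: [-0.5, -0.1, -0.2]
opening: -0.0
grip_force: 0.0
pos [0.5581 0.1573 0.2039] rot [179.67  -0.   104.28] F [-0.49 -0.11 -0.15] norm [ 0.0025 -0.0057  0.2318]
turn deg 0.08
```

```bash
python3 -m crank '[0,0,0.1,0,-1, 0,0,0.2,0,-1, 0,0,0.228,0,-1, 0,0,0.228,0,-1, 0,0,0.228,0,-1]'
python3 -c "
from h import *
go((.5557,.158,.088),104.2)
c=np.array([.5827,.0514]);d=manip.get_state()['tool_pos'][:2]-c;y=np.array([-.2453,.9694]);print('s',d@y,'x',d@[.9694,.2453])"
```

```text
time: 4.53
tool_pos: [0.5582, 0.1573, 0.0887]
tool_rot: [179.8, -0.0, 104.2]
wrist_force: [-0.9, -0.5, -0.8]
opening: -0.0002
grip_force: 0.0
pos [0.5582 0.1573 0.0887] rot [ 1.7975e+02 -1.0000e-02  1.0416e+02] F [-0.93 -0.5  -0.82] norm [ 0.0026 -0.0046  0.0015]
turn deg -0.04
s 0.10867906870273988 x 0.002275278013629093
```

```bash
python3 -m crank '[-0.012,-0.004,0,0,-1, -0.024,-0.004,0,0,-1, -0.034,-0.004,0,0,-1, -0.044,-0.004,0,0,-1, -0.054,-0.004,0,0,-1, -0.064,-0.004,0,0,-1, -0.074,-0.004,0,0,-1, -0.082,-0.004,0,0,-1, -0.082,-0.004,0,0,-1]'
python3 -c "
from h import *
go((.5557,.158,.088),104.2)
c=np.array([.5827,.0514]);d=manip.get_state()['tool_pos'][:2]-c;y=np.array([-.2453,.9694]);print('s',d@y,'x',d@[.9694,.2453])"
```

```text
time: 5.65
tool_pos: [0.5646, 0.1157, 0.0861]
tool_rot: [180.0, 0.1, 104.1]
wrist_force: [0.6, 2.1, 0.8]
opening: -0.0
grip_force: 0.9
pos [0.5646 0.1157 0.0861] rot [1.800e+02 7.000e-02 1.041e+02] F [0.62 2.06 0.79] norm [ 0.0863  0.0033 -0.0038]
turn deg -0.1
s 0.06681027843063558 x -0.0017746381880765771
```

```bash
python3 -m crank '[-0.003,0,0,0,-1, -0.006,0,0,0,-1, -0.009,0,0,0,-1, -0.009,0,0,0,-1]'; python3 -m crank '[-0.002,0,0,0,-1, -0.004,0,0,0,-1]'; python3 -m crank '[-0.002,0,0,0,-1, -0.002,0,0,0,-1]'
```

```text
time: 6.15
tool_pos: [0.5654, 0.112, 0.0861]
tool_rot: [-180.0, 0.0, 104.1]
wrist_force: [1.5, 3.8, -0.2]
opening: -0.0001
grip_force: 1.8
time: 6.4
tool_pos: [0.5658, 0.1102, 0.0861]
tool_rot: [-180.0, -0.0, 104.1]
wrist_force: [1.3, 4.3, -1.6]
opening: -0.0001
grip_force: 2.1
time: 6.65
tool_pos: [0.5661, 0.109, 0.0861]
tool_rot: [-180.0, 0.0, 104.1]
wrist_force: [0.7, 4.2, -2.4]
opening: -0.0001
grip_force: 1.8
```

```bash
for i in 1 2; do :; done; python3 -m crank '[-0.002,0,0,0,-1, -0.002,0,0,0,-1]'|grep -E "pos|wrist"; python3 -m crank '[-0.002,0,0,0,-1, -0.002,0,0,0,-1]'|grep -E "pos|wrist"
```

```text
tool_pos: [0.5663, 0.1084, 0.0861]
wrist_force: [1.0, 5.5, -3.0]
tool_pos: [0.5663, 0.1083, 0.0862]
wrist_force: [0.9, 7.2, -2.3]
```

Run:
```python
from h import *
im,D=manip.camera("side");b=im[190:270,280:370];cv2.imwrite("pics/s2.png",cv2.resize(b,None,fx=7,fy=7,interpolation=cv2.INTER_CUBIC)[...,::-1])
```

```text
(no output)
```

View pics/s2.png

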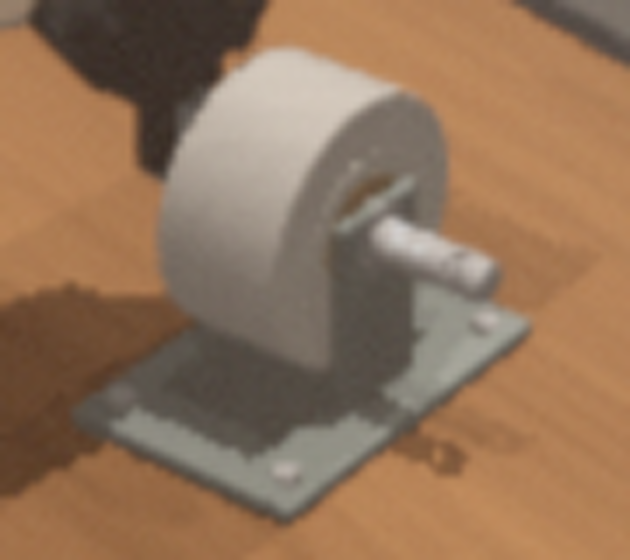

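TCP stalled at s = 59 mm (48 + 11 mm of half finger) while the force rose, so the spindle is home. The cross hole shows near crop pixel (462,257). One last small push, then I'll back off, rise and go to the clip.

```bash
python3 -m crank '[-0.002,0,0,0,-1, -0.004,0,0,0,-1, -0.004,0,0,0,-1]'|grep -E "pos|wrist"; python3 -m crank '[0.04,0,0,0,-1, 0.08,0,0,0,-1, 0.08,0,-0.1,0,-1, 0.08,0,-0.2,0,-1, 0.08,0,-0.3,0,-1, 0.08,0,-0.3,0,0, 0.08,0,-0.3,0,0]'|grep -E "pos|wrist|opening"
python3 -c "
from h import *
go((.6127,-.191,.24),65.3)"
```

```text
tool_pos: [0.5663, 0.1083, 0.0862]
wrist_force: [-1.3, 12.2, -1.5]
tool_pos: [0.5567, 0.1443, 0.236]
wrist_force: [0.1, 0.2, -0.5]
opening: 0.0358
pos [0.5567 0.1443 0.236 ] rot [-1.7996e+02  5.0000e-02  1.0416e+02] F [ 0.15  0.17 -0.53] norm [-0.6776 -0.0555 -0.0074]
turn deg 38.86
```

```bash
python3 -m crank '[-0.1,0,0,0.3,0, -0.2,0,0,0.6,0, -0.3,0,0,0.9,0, -0.42,0,0,1,0, -0.54,0,0,1,0, -0.66,0,0,1,0, -0.74,-0.06,0,1,0, -0.74,-0.06,0,1,0]'|grep -E "pos|wrist"; python3 -m crank '[0,0,0,0.295,0, 0,0,0,0.295,0, 0,0,0,0.295,0, 0,0,0,0.295,0]'
python3 - <<'E'
from h import *
go((.6127,-.191,.24),65.3)
cal=manip.get_calibration("wrist");im,D=manip.camera("wrist")
np.savez("w2.npz",im=im,D=D,e=cal["eye"],r=cal["rotation"],K=cal["camera_matrix"])
u,v=map(int,proj(cal,(.6127,-.191,.07)));print(u,v)
for n in ["clip","clip_grip","clip_block"]:
    print(n,[(np.round(x["position"]).tolist(),round(x["conf"],2)) for x in manip.landmark_of("wrist",n)[:3]])
cv2.imwrite("pics/w2.png",im[...,::-1])
P=cloud(cal,D)
m=np.abs(P[...,:2]-[.6127,-.191]).max(-1)<.05
b=m&(P[...,2]>.046)&(P[...,2]<.0525);print("block",cv2.minAreaRect((P[b][:,:2]*1000).astype(np.float32)))
for lo,hi in [(.053,.058),(.065,.08),(.082,.092)]:
    b=m&(P[...,2]>lo)&(P[...,2]<hi);print(lo,b.sum(),P[b].mean(0).round(4),cv2.minAreaRect((P[b][:,:2]*1000).astype(np.float32)))
E
```

```text
tool_pos: [0.6161, -0.225, 0.2335]
wrist_force: [-0.9, 0.4, -0.2]
time: 9.95
tool_pos: [0.6187, -0.2213, 0.236]
tool_rot: [-180.0, 0.0, 65.4]
wrist_force: [0.7, -0.8, -0.5]
opening: 0.0427
grip_force: 0.0
pos [ 0.6187 -0.2213  0.236 ] rot [-179.97    0.     65.4 ] F [ 0.7  -0.77 -0.52] norm [ 0.0501 -0.036  -0.0079]
turn deg 0.1
297 190
clip [([319.0, 276.0], 0.7), ([184.0, 301.0], 0.37)]
clip_grip [([190.0, 300.0], 0.56)]
clip_block [([180.0, 303.0], 0.69)]
block ((612.1696166992188, -191.545166015625), (44.14879608154297, 64.13677978515625), 64.97647857666016)
0.053 233 [ 0.6148 -0.1902  0.0558] ((612.200927734375, -191.89857482910156), (41.87718200683594, 61.28773880004883), 65.40017700195312)
0.065 41 [ 0.617  -0.1885  0.075 ] ((616.2410278320312, -188.4854736328125), (7.998558521270752, 17.667739868164062), 35.101131439208984)
0.082 368 [ 0.6127 -0.1912  0.0874] ((612.3289794921875, -191.74005126953125), (14.126373291015625, 15.04483699798584), 64.68534851074219)
```

View pics/w2.png

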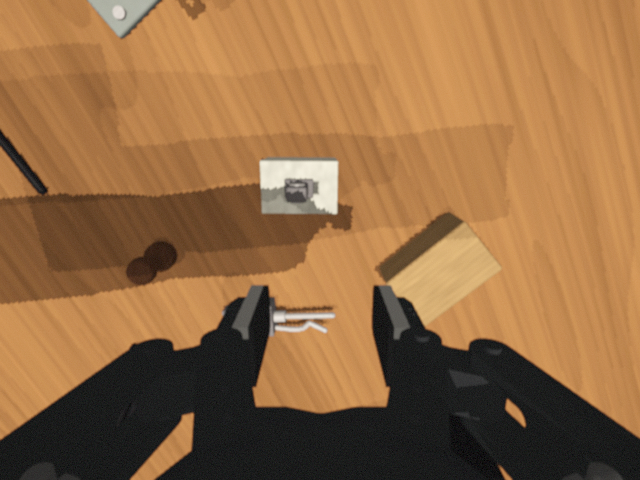

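Two clips again: the upright one in the block at (297,188), and the larger one lying at (300,318). The upright, smaller one is meant. I'll confirm it in an enlarged crop.

Run:
```python
from h import *
z=np.load("w2.npz");im=z["im"]
a=cv2.resize(im[150:225,250:350],None,fx=6,fy=6,interpolation=cv2.INTER_CUBIC);s=np.load("side.npz")["im"][240:350,370:450]
cv2.imwrite("pics/c.png",np.hstack([a[:440],cv2.resize(s,None,fx=4,fy=4)[:440][:, :200]])[...,::-1]) if 0 else cv2.imwrite("pics/c.png",np.hstack([cv2.resize(a,(480,440)),cv2.resize(s,(320,440))])[...,::-1])
```

```text
(no output)
```

View pics/c.png

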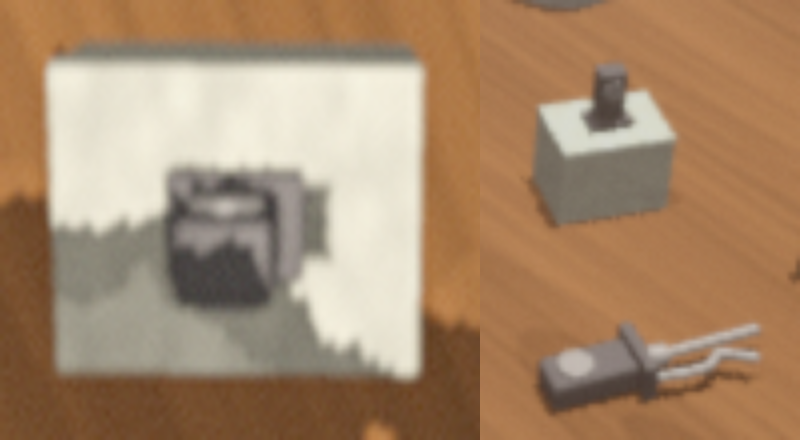

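The crop shows the upright clip in the block: grip on the left, flange and pocket reaching right, so the bow is on the image-right side (tool +y). It is the smaller of the two. Now to grasp it.

```bash
python3 -c "
from h import *
go((.6124,-.1916,.078),65.0)"
```

```text
pos [ 0.6186 -0.2218  0.2363] rot [180.     0.    65.33] F [-0.01  0.03  0.2 ] norm [ 0.0497 -0.0366  0.3167]
turn deg 0.33
```

```bash
python3 -m crank '[0.05,-0.0366,0,0.01,0, 0.05,-0.0366,0.1,0.01,0, 0.05,-0.0366,0.2,0.01,0, 0.05,-0.0366,0.24,0.01,0, 0.05,-0.0366,0.24,0.01,0]'
python3 -c "
from h import *
go((.6124,-.1916,.078),65.0)"
```

```text
time: 10.78
tool_pos: [0.6109, -0.1911, 0.1143]
tool_rot: [-179.8, 0.0, 65.0]
wrist_force: [0.3, -0.4, 1.0]
opening: 0.0426
grip_force: 0.0
pos [ 0.6109 -0.1911  0.1143] rot [-1.7975e+02  3.0000e-02  6.5000e+01] F [ 0.28 -0.38  1.05] norm [0.0005 0.0035 0.0727]
turn deg -0.0
```

```bash
python3 -m crank '[0,0.003,0.05,0,0, 0,0.003,0.0727,0,0, 0,0.003,0.0727,0,-0.3, 0,0.003,0.0727,0,-1, 0,0.003,0.0727,0,-1, 0,0.003,0.0727,0,-1, 0,0.003,0.0727,0,-1]' 50
python3 -m crank '[0,0,-0.05,0,-1, 0,0,-0.1,0,-1, 0,0,-0.2,0,-1, 0,0,-0.3,0,-1, 0,0,-0.3,0,-1]'
python3 -c "
from h import *
go((.6124,-.1916,.078),104.2)"
```

```text
time: 11.65
tool_pos: [0.6145, -0.1924, 0.0811]
tool_rot: [179.9, -0.0, 65.0]
wrist_force: [-1.2, -0.5, 6.3]
opening: 0.0153
grip_force: 50.7
time: 12.28
tool_pos: [0.6165, -0.1931, 0.2349]
tool_rot: [179.5, -0.1, 65.0]
wrist_force: [-0.2, 0.1, -0.4]
opening: 0.0145
grip_force: 50.0
pos [ 0.6165 -0.1931  0.2349] rot [ 1.7947e+02 -7.0000e-02  6.4990e+01] F [-0.18  0.08 -0.44] norm [-0.0011 -0.0116  0.3137]
turn deg -39.21
```

```bash
python3 -m crank '[0,0,-0.04,-0.3,-1, 0,0,-0.04,-0.6,-1, 0,0,-0.04,-1,-1, 0,0,-0.04,-1,-1]'|grep -E "pos|rot"; python3 -m crank '[0,0,0,-0.307,-1, 0,0,0,-0.307,-1, 0,0,0,-0.307,-1]'
python3 - <<'E'
from h import *
C=np.array([.5827,.0514]);X=np.array([.9694,.2453]);Y=np.array([-.2453,.9694])
cal=manip.get_calibration("side")
for u,v,z in [(346,226.7,.083),(350.5,230,.075),(334.5,221,.083)]:
    p=pt(cal,u,v,z=z);d=p[:2]-C;print(p.round(4),"sx",(d@X).round(4),"sy",(d@Y).round(4))
h=C+Y*-.07
print(h);go((*h,.25),104.2)
E
```

```text
tool_pos: [0.6132, -0.1921, 0.2486]
tool_rot: [-179.9, -0.0, 94.9]
time: 13.15
tool_pos: [0.6136, -0.1922, 0.2495]
tool_rot: [-180.0, -0.0, 104.0]
wrist_force: [-0.1, 0.1, -0.0]
opening: 0.0148
grip_force: 50.0
[ 0.5971 -0.0187  0.083 ] sx -0.0032 sy -0.0715
[ 0.6043 -0.0272  0.075 ] sx 0.0017 sy -0.0815
[0.5917 0.0185 0.083 ] sx 0.0006 sy -0.0341
[ 0.599871 -0.016458]
pos [ 0.6136 -0.1922  0.2495] rot [-1.7996e+02 -2.0000e-02  1.0402e+02] F [-0.14  0.08 -0.03] norm [ 0.3477  0.0584 -0.001 ]
turn deg -0.18
```

```bash
python3 -m crank '[0.1,0.002,0,-0.006,-1, 0.2,0.002,0,-0.006,-1, 0.228,0.002,0.08,-0.006,-1, 0.228,0.002,0.16,-0.006,-1, 0.228,0.002,0.16,-0.006,-1, 0.228,0.002,0.16,-0.006,-1]'
python3 - <<'E'
from h import *
C=np.array([.5827,.0514]);X=np.array([.9694,.2453]);Y=np.array([-.2453,.9694])
t=manip.get_state()["tool_pos"];print("tcp",t,"sx",(t[:2]-C)@X,"sy",(t[:2]-C)@Y)
cal=manip.get_calibration("wrist");im,D=manip.camera("wrist")
np.savez("w3.npz",im=im,D=D,e=cal["eye"],r=cal["rotation"],K=cal["camera_matrix"])
for s in (-.034,-.06,-.07,-.08): print(s,proj(cal,(*(C+Y*s),.083)))
print([ (n,[(np.round(x["position"]).tolist(),round(x["conf"],2)) for x in manip.landmark_of("wrist",n)[:2]]) for n in ("clip","leg_tip","clip_grip","unwinder")])
cv2.imwrite("pics/w3.png",im[...,::-1])
E
```

```text
time: 13.9
tool_pos: [0.5876, -0.0818, 0.1712]
tool_rot: [179.9, 0.0, 104.3]
wrist_force: [0.1, -0.2, 0.2]
opening: 0.0149
grip_force: 50.0
tcp [ 0.587649   -0.08179932  0.17120079] sx -0.027876233422445613 sy -0.13033741142728175
-0.034 (np.float64(372.08237339831976), np.float64(79.28046140385027))
-0.06 (np.float64(370.22672657127663), np.float64(129.94121034435457))
-0.07 (np.float64(369.54729127676103), np.float64(148.49037626059942))
-0.08 (np.float64(368.8857445772772), np.float64(166.5511681993154))
[('clip', [([289.0, 320.0], 0.9)]), ('leg_tip', [([260.0, 316.0], 0.61)]), ('clip_grip', [([316.0, 322.0], 0.77), ([412.0, 165.0], 0.72)]), ('unwinder', [([342.0, 318.0], 0.75), ([45.0, 359.0], 0.74)])]
```

View pics/w3.png

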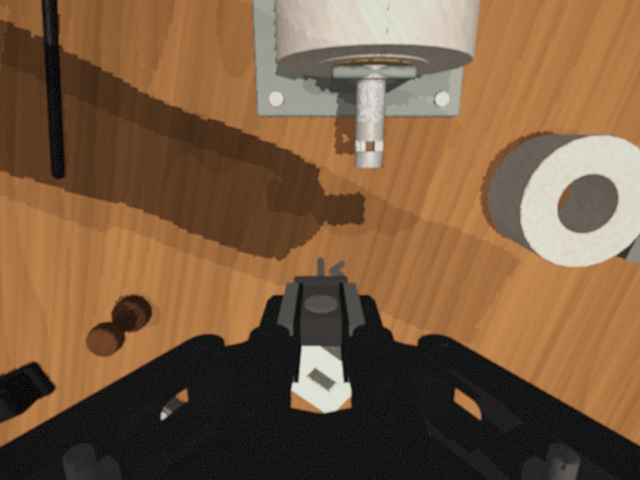

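The picture shows the spindle's bare end at (369,120-167), with the hole open at about (370,146). The held clip's leg and tip are at about (320,260), its bow to the right at (338,268). I'll zoom to get both precisely.

Run:
```python
from h import *
z=np.load("w3.npz");im=z["im"];cal=dict(camera_matrix=z["K"],eye=z["e"],rotation=z["r"]);P=cloud(cal,z["D"])
print(cal["eye"],cal["rotation"])
a=im[130:180,345:395];b=im[245:295,295:345]
cv2.imwrite("pics/c2.png",np.hstack([cv2.resize(q,(400,400),interpolation=cv2.INTER_NEAREST) for q in (a,b)])[...,::-1])
s=im[130:172,350:392].astype(int);sat=(s.max(-1)-s.min(-1))
for r in range(6,32,1): print(130+r,sat[r,4:36].tolist())
t=np.array([.587649,-.0818])
for h in (.09,.096,.1,.116): print(h,proj(cal,(*t,h)))
for v in range(254,282,2): print(v,[None if np.isnan(P[v,u,2]) else round(float(P[v,u,2]),3) for u in range(314,328,2)])
```

```text
[ 0.57061259 -0.01410425  0.29581355] [-16.04526295  -0.08464156  14.25717606]
136 [57, 31, 15, 12, 13, 15, 15, 17, 15, 16, 14, 15, 17, 16, 16, 15, 16, 15, 15, 16, 17, 16, 17, 16, 16, 15, 15, 14, 18, 44, 80, 97]
137 [51, 31, 14, 12, 15, 15, 14, 16, 17, 16, 16, 17, 16, 16, 15, 14, 15, 15, 17, 17, 16, 15, 15, 15, 16, 16, 14, 13, 18, 47, 82, 97]
138 [51, 28, 14, 13, 14, 15, 14, 16, 16, 14, 14, 16, 15, 17, 16, 14, 14, 15, 16, 15, 15, 17, 17, 15, 16, 13, 15, 12, 19, 50, 87, 98]
139 [50, 26, 14, 14, 11, 14, 14, 16, 14, 15, 17, 16, 17, 16, 17, 16, 14, 15, 17, 16, 15, 15, 16, 15, 15, 16, 14, 14, 19, 52, 89, 101]
140 [48, 16, 11, 13, 13, 13, 14, 14, 14, 15, 18, 23, 26, 24, 24, 23, 22, 22, 20, 16, 14, 14, 15, 16, 16, 16, 14, 14, 20, 49, 90, 102]
141 [46, 17, 12, 12, 13, 12, 13, 13, 14, 13, 16, 29, 47, 46, 44, 45, 42, 41, 31, 19, 14, 15, 14, 14, 13, 14, 14, 13, 18, 47, 88, 103]
142 [45, 18, 12, 10, 11, 11, 11, 11, 12, 11, 13, 32, 59, 77, 79, 77, 76, 69, 42, 20, 10, 12, 12, 12, 12, 11, 11, 14, 19, 43, 83, 100]
143 [44, 20, 15, 11, 10, 11, 11, 10, 8, 9, 11, 27, 63, 91, 93, 98, 94, 84, 52, 15, 9, 
[... 2755 characters left out ...]
 0.002, 0.001]
256 [0.001, 0.002, 0.001, 0.001, 0.001, 0.001, 0.0]
258 [0.001, 0.002, 0.102, 0.101, 0.1, 0.0, 0.001]
260 [0.001, 0.001, 0.104, 0.105, 0.103, 0.001, 0.0]
262 [0.001, 0.001, 0.106, 0.108, 0.108, 0.0, 0.001]
264 [0.001, 0.002, 0.11, 0.111, 0.109, 0.0, 0.0]
266 [0.002, 0.002, 0.113, 0.113, 0.114, 0.002, 0.001]
268 [0.002, 0.001, 0.116, 0.117, 0.116, 0.001, 0.001]
270 [0.001, 0.003, 0.119, 0.119, 0.12, 0.001, 0.002]
272 [0.001, 0.002, 0.121, 0.122, 0.121, 0.001, 0.001]
274 [0.001, 0.002, 0.124, 0.125, 0.125, 0.001, 0.001]
276 [0.143, 0.143, 0.142, 0.142, 0.143, 0.143, 0.142]
278 [0.145, 0.144, 0.146, 0.144, 0.146, 0.145, 0.145]
280 [0.147, 0.146, 0.146, 0.145, 0.146, 0.146, 0.146]
```

View pics/c2.png

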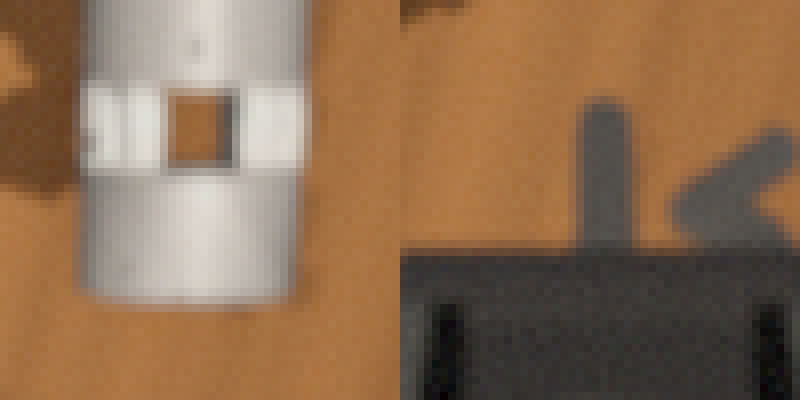

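Run:
```python
from h import *
C=np.array([.5827,.0514]);X=np.array([.9694,.2453]);Y=np.array([-.2453,.9694])
z=np.load("w3.npz");cal=dict(camera_matrix=z["K"],eye=z["e"],rotation=z["r"]);P=cloud(cal,z["D"])
t=np.array([.587649,-.0818])
L=[]
for v in range(259,275):
    for u in (319,320,321):
        p=P[v,u];d=p[:2]-t;L.append((p[2],d@X,d@Y))
L=np.array(L);print("leg dx,dy vs z fits",np.polyfit(L[:,0]-.11,L[:,1],1),np.polyfit(L[:,0]-.11,L[:,2],1))
h=pt(cal,369.7,145.3,z=.083);d=h[:2]-t;print("hole",h,"d tool y(sx)",d@X,"d tool x(sy)",d@Y,"stand",(h[:2]-C)@X,(h[:2]-C)@Y)
for dy in (-.002,0,.002):
  for zz in (.092,.096,.1): print(dy,zz,np.round(proj(cal,(*(t+Y*dy),zz)),1))
g=[p for p in P[276:300:4,300:340:4].reshape(-1,3)];print(np.array(g)[:, 2].round(3)[:20])
```

```text
** On entry to DLASCL parameter number  4 had an illegal value
 ** On entry to DLASCL parameter number  4 had an illegal value
 ** On entry to DLASCL parameter number  4 had an illegal value
 ** On entry to DLASCL parameter number  4 had an illegal value
 ** On entry to DLASCL parameter number  5 had an illegal value
 ** On entry to DLASCL parameter number  4 had an illegal valueTraceback (most recent call last):
  File "<stdin>", line 9, in <module>
    c, resids, rank, s = lstsq(lhs, rhs, rcond)
                         ~~~~~^^^^^^^^^^^^^^^^^
    x, resids, rank, s = _umath_linalg.lstsq(a, b, rcond,
                         ~~~~~~~~~~~~~~~~~~~^^^^^^^^^^^^^
                                             signature=signature)
                                             ^^^^^^^^^^^^^^^^^^^^
    raise LinAlgError("SVD did not converge in Linear Least Squares")
numpy.linalg.LinAlgError: SVD did not converge in Linear Least Squares
```

Run:
```python
from h import *
C=np.array([.5827,.0514]);X=np.array([.9694,.2453]);Y=np.array([-.2453,.9694])
z=np.load("w3.npz");cal=dict(camera_matrix=z["K"],eye=z["e"],rotation=z["r"]);P=cloud(cal,z["D"])
t=np.array([.587649,-.0818])
L=[]
for v in range(259,275):
    for u in (319,320,321):
        p=P[v,u];d=p[:2]-t;L.append((p[2],d@X,d@Y))
L=np.array(L);L=L[np.isfinite(L[:,0])];L=L[(L[:,0]>.09)&(L[:,0]<.13)];print("leg dx,dy vs z fits",np.polyfit(L[:,0]-.11,L[:,1],1),np.polyfit(L[:,0]-.11,L[:,2],1))
h=pt(cal,369.7,145.3,z=.083);d=h[:2]-t;print("hole",h,"d tool y(sx)",d@X,"d tool x(sy)",d@Y,"stand",(h[:2]-C)@X,(h[:2]-C)@Y)
for dy in (-.002,0,.002):
  for zz in (.092,.096,.1): print(dy,zz,np.round(proj(cal,(*(t+Y*dy),zz)),1))
```

```text
leg dx,dy vs z fits [2.24240547e-03 8.02739477e-05] [-0.0029514   0.00153289]
hole [ 0.59946384 -0.01476711  0.083     ] d tool y(sx) 0.027896478414369777 d tool x(sy) 0.06208350456769097 stand 2.007901436976156e-05 -0.06825456513230903
-0.002 0.092 [319.8 258.7]
-0.002 0.096 [319.8 261.1]
-0.002 0.1 [319.8 263.5]
0 0.092 [319.8 255.5]
0 0.096 [319.8 257.8]
0 0.1 [319.8 260.1]
0.002 0.092 [319.8 252.2]
0.002 0.096 [319.8 254.5]
0.002 0.1 [319.8 256.8]
```

```bash
python3 -m crank '[0.04,0.02,0,0,-1, 0.09,0.04,0,0,-1, 0.125,0.0558,0,0,-1, 0.125,0.0558,0,0,-1, 0.125,0.0558,0,0,-1, 0.125,0.0558,0,0,-1]'
python3 - <<'E'
from h import *
t0=np.array([.587649,-.0818]);X=np.array([.9694,.2453]);Y=np.array([-.2453,.9694])
s=manip.get_state();d=s["tool_pos"][:2]-t0;print(s["tool_pos"],"moved",d@X,d@Y,"want .0278 .0626")
cal=manip.get_calibration("wrist");im,D=manip.camera("wrist");np.savez("w4.npz",im=im,D=D,e=cal["eye"],r=cal["rotation"],K=cal["camera_matrix"])
t=s["tool_pos"];print("tip proj",proj(cal,(*(t[:2]-.0005*Y),.096)),"hole proj",proj(cal,(.59946,-.01477,.083)))
cv2.imwrite("pics/c3.png",cv2.resize(im[200:300,260:380],(720,600),interpolation=cv2.INTER_NEAREST)[...,::-1])
E
```

```text
time: 14.9
tool_pos: [0.5982, -0.0148, 0.17]
tool_rot: [-180.0, 0.0, 104.3]
wrist_force: [0.1, 0.1, -0.4]
opening: 0.0148
grip_force: 50.0
[ 0.59820258 -0.01480037  0.16997747] moved 0.026665650405180666 0.06236064472854704 want .0278 .0626
tip proj (np.float64(319.98721847824675), np.float64(259.4003284744175)) hole proj (np.float64(322.05869940241524), np.float64(251.856358347383))
```

View pics/c3.png

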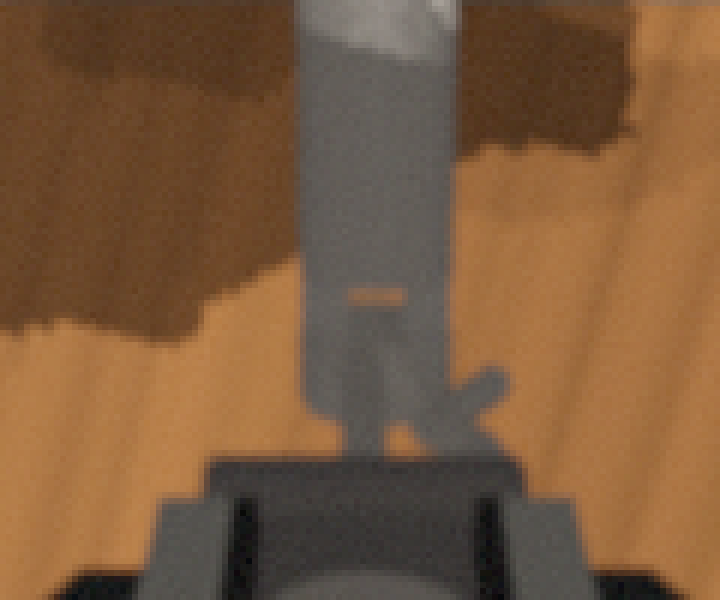

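The picture shows the leg at crop x 365 and the hole at 377, so it is about 1.1 mm left. Depth along the spindle is good. I'll correct that and descend gently.

```bash
python3 -m crank '[0.0003,0.0023,0,0,-1, 0.0003,0.0023,0.01,0,-1, 0.0003,0.0023,0.018,0,-1, 0.0003,0.0023,0.018,0,-1, 0.0003,0.0023,0.018,0,-1]'|grep -E "pos|wrist"
python3 -m crank '[0,0,0.004,0,-1, 0,0,0.008,0,-1, 0,0,0.012,0,-1, 0,0,0.012,0,-1]'|grep -E "pos|wrist"
```

```text
tool_pos: [0.5993, -0.0136, 0.1609]
wrist_force: [-0.4, 0.3, -1.0]
tool_pos: [0.5994, -0.0137, 0.1548]
wrist_force: [0.1, -0.4, -0.5]
```

```bash
python3 -m crank '[-0.001,0,0.003,0,-1, -0.001,0,0.006,0,-1, -0.001,0,0.009,0,-1, -0.001,0,0.009,0,-1]'|grep -E "pos|wrist"
python3 -m crank '[0,0,0.004,0,-1, 0,0,0.008,0,-1, 0,0,0.008,0,-1]'|grep -E "pos|wrist"
```

```text
tool_pos: [0.5994, -0.014, 0.1503]
wrist_force: [-0.6, 0.1, -0.5]
tool_pos: [0.5993, -0.0141, 0.1462]
wrist_force: [-0.4, 0.4, -0.7]
```

The tip is 12 mm down the hole with no force. Continuing down to meet the bow.

```bash
python3 -m crank '[0,0,0.004,0,-1, 0,0,0.008,0,-1, 0,0,0.012,0,-1, 0,0,0.012,0,-1]'|grep -E "pos|wrist"
python3 -m crank '[0,0,0.004,0,-1, 0,0,0.008,0,-1, 0,0,0.008,0,-1]'|grep -E "pos|wrist|opening"
```

```text
tool_pos: [0.5995, -0.0141, 0.1402]
wrist_force: [-0.3, 0.3, 0.1]
tool_pos: [0.6001, -0.014, 0.1368]
wrist_force: [0.5, -0.5, 1.4]
opening: 0.015
```

```bash
python3 -m crank '[0,0,0.004,0,-1, 0,0,0.008,0,-1, 0,0,0.008,0,-1]'|grep -E "pos|wrist|opening"
python3 -m crank '[0,0,0.004,0,-1, 0,0,0.008,0,-1, 0,0,0.008,0,-1]'|grep -E "pos|wrist|opening"
```

```text
tool_pos: [0.6003, -0.0142, 0.1335]
wrist_force: [0.4, -0.2, 5.1]
opening: 0.015
tool_pos: [0.6002, -0.0141, 0.1289]
wrist_force: [1.6, -0.1, 0.9]
opening: 0.0148
```

```bash
python3 -m crank '[0,0,0.004,0,-1, 0,0,0.008,0,-1, 0,0,0.008,0,-1]'|grep -E "pos|wrist|opening"
python3 -m crank '[0,0,0.004,0,-1, 0,0,0.008,0,-1, 0,0,0.008,0,-1]'|grep -E "pos|wrist|opening"
```

```text
tool_pos: [0.5989, -0.0141, 0.1236]
wrist_force: [0.1, -0.3, -2.0]
opening: 0.0148
tool_pos: [0.599, -0.0142, 0.1213]
wrist_force: [-2.2, 0.1, 7.4]
opening: 0.0147
```

```bash
python3 -m crank '[0,0,0.003,0,-1, 0,0,0.003,0,-1]'|grep -E "pos|wrist"
python3 -m crank '[0,0,-0.003,0,-1, 0,0,-0.003,0,-0.7, 0,0,-0.003,0,-0.4, 0,0,-0.003,0,-0.3, 0,0,-0.003,0,-0.3, 0,0,-0.003,0,-0.3]'
python3 -m crank '[0,0,-0.02,0,-0.3, 0,0,-0.06,0,-0.3, 0,0,-0.14,0,-0.3, -0.1,0,-0.2,0,-0.3, -0.16,0,-0.2,0,-0.3, -0.16,0,-0.2,0,-0.3, -0.16,0,-0.2,0,-0.3]'
python3 - <<'E'
from h import *
C=np.array([.5827,.0514]);X=np.array([.9694,.2453]);Y=np.array([-.2453,.9694])
cal=manip.get_calibration("wrist");im,D=manip.camera("wrist");P=cloud(cal,D)
u,v=map(int,proj(cal,(.5994,-.0148,.12)));print(u,v)
d=P[...,:2]-C;sy=d@Y;sx=d@X
m=(np.abs(sx)<.02)&(sy<-.05)&(sy>-.09)&(P[...,2]>.1);print("grip top",np.percentile(P[m][:,2],[50,90,98]),sx[m].mean(),sy[m].mean())
s,_=manip.camera("side");a=im[max(v-90,0):v+90,u-90:u+90];b=s[180:270,280:370]
cv2.imwrite("pics/end.png",np.hstack([cv2.resize(q,(400,400),interpolation=cv2.INTER_CUBIC) for q in (a,b)])[...,::-1])
E
```

```text
tool_pos: [0.5991, -0.0141, 0.1209]
wrist_force: [-4.1, -0.5, 12.4]
time: 20.32
tool_pos: [0.5994, -0.0141, 0.1202]
tool_rot: [-180.0, -0.0, 104.4]
wrist_force: [0.7, -0.6, -0.7]
opening: 0.0298
grip_force: 0.0
time: 21.2
tool_pos: [0.619, -0.0912, 0.2204]
tool_rot: [-180.0, -0.0, 104.4]
wrist_force: [0.3, -0.1, -0.0]
opening: 0.03
grip_force: 0.0
319 114
grip top [0.1285098  0.12957561 0.13029133] 0.0021294044682417866 -0.06818323427468835
```

View pics/end.png

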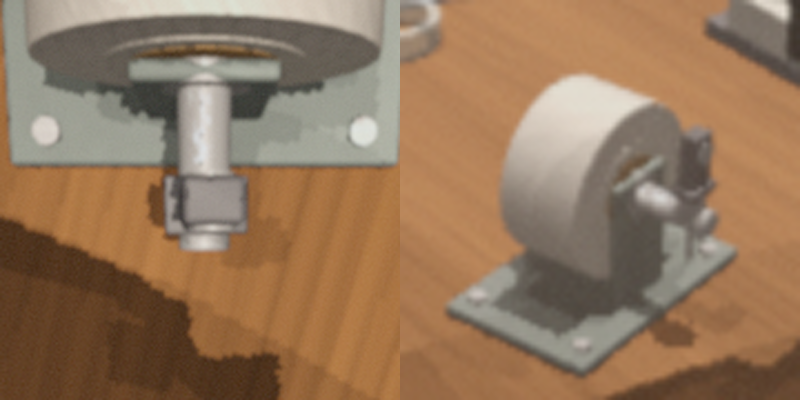

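The clip is upright on the spindle end, with its grip top at 128-130 mm (128 expected when seated). The leg shows below the spindle and the gripper is clear. Handing in.

```bash
python3 -c "
from h import *
print(manip.finish_job())"
```

```text
the job is handed in; nothing more can be done
None
```

I pushed the spindle home, pressed the clip down through the cross hole until the bow sprang over and it seated, let go, and handed the job in at about 21 s; wrist readings peaked near 12 N, and no verdict came back.

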